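Hold a spring clamp gaping over a fresh glue joint

ROBOT

A 6-joint arm with a two-finger parallel gripper is mounted at the origin on a cart in front of the work surface, level with it; the furniture and walls round the work are solid. World frame = base frame: x ahead of the robot, y to its left, z up, the work surface at z = 0. Lengths are in mm, angles in rad, forces in N, time in s.
With the tool pointing down it reaches from about 275 to 1000 mm from the base axis. Payload 8.4 kg.
Tool frame: the origin (TCP) lies at the centre of the arm's flange, where the gripper is bolted on; the fingertips stand 173 mm ahead of it and the grasp point (between the pads) lies 155 mm ahead of it; z points along the fingers, y is the direction in which the jaws open and shut (so a half turn about z gives the same grasp; the last joint's range is limited). The gripper opens to 85 mm and grips with 20 to 120 N. Pads are 22 mm wide; open, the fingers measure 114 mm over their backs; the gripper's body (76 mm by 85 mm) begins 54 mm behind the grasp point. The pads swing forward as they close: fully open they stand 13 mm farther back than shut.
Start: joints at [-1.206, 0.353, 1.633, -0, 1.155, -0.002], TCP at [224.143, -583.429, 404.681] pointing down, gripper open.
Joint ranges: [-2.63, 2.63], [-0.92, 2.1], [0.06, 2.66], [-1.3, 4.44], [0, 2.69], [-3.02, 3.02]. Speed limits (rad/s): [2.22, 2.22, 2.79, 3.14, 3.14, 3.14].

INTERFACE

Orientations are given as [roll, pitch, yaw] about the fixed x, y, z axes, in that order (R = Rz(yaw) Ry(pitch) Rx(roll)).
In Python, from rig import sense, grab_frame, camera_model, sign_off gives the robot as it stands. The module is installed in compiled form; this text tells all that it offers.
- The arm moves only by the tool step_arm, never from a script. Its argument "commands" is a list of rows, each a list of 3 entries, a list of its own where there are three numbers: the shift along the tool's x, y, z in mm, then the turn about the tool's z in rad, then the opening, from 0 (shut) to 1 (fully open). A call has 1 to 20 rows; each row shifts and turns the pose as measured when the row begins, along the tool's axes as they then stand; what a row does not reach is not made up. A row lasts 1/8 s, in which the tool goes at most 62.5 mm and 10.7 degrees, less where a joint would pass 70% of its speed; a pose out of reach is approached as far as the arm can. A call with a gripper value outside its range is refused whole. The fingers move at their own pace and stop on an object; "force" is the grip in N (left out, the last holds). Time passes only in rows, so rows that do not move let the fingers close. It gives the time, the measured TCP pose, the force and the opening at its end, in the units of the state.
- sense(): the state, without advancing time (a new reading comes with each control period).
- grab_frame(name): name is "side" or "top"; returns the picture (400x640x3 uint8, blue, green, red); there is no depth.
- camera_model(name): a dict with "fx", "fy", "cx", "cy" (pixels), "dist" ([k1, k2, p1, p2, k3] as OpenCV has them; the pictures are not rectified), "R" (3x3) and "t" (3): a world point X has camera coordinates R X + t. Camera axes: x right, y down, z forward; pixel columns grow to the right and rows downward; lengths in mm; the calibration is good to about 2 mm. A picture is of the moment at which its call begins. camera_model takes no time and is no camera call.
- sign_off(): hands the job in, once; it reports no verdict.
The state is a dict: "clock": time; "qpos": joint angles; "qvel": joint speeds; "joint_efforts": joint torques, N m; "eef_pos": TCP position; "tcp_rot": TCP orientation; "contact_force": force on the tool from outside, world axes, zero at the start; "wrist_torque": the same for the moment, N m; "opening": opening from 0.0 (shut) to 1.0 (fully open).
Only numpy, scipy, OpenCV 4.12 (cv2) and the standard library are available. Lean on these libraries where they do the work, as an engineer would, in place of code of your own. Each camera call takes 0.05 s, during which the arm holds its last target. There are 200 camera calls.

TASK

A batten has just been glued along the top edge of the plywood panel in the stand. Squeeze open the spring clamp with the orange grips, take it off the rim of the wooden box and hold it wide open, square over the panel's top edge at the black tape, with one jaw pad on each side level with the batten and not touching the wood. Finish while still holding it gaping there, because I still have to slide the batten into line before it may bite; don't bump the glue-up or let the jaws close on it, and leave everything else where it is, the blue clamp on its box included.

Things in the scene. Friction and masses are not known exactly. Their poses are not given: they have to be found in the camera images.
- clamp_orange: Spring clamp with orange grips and pads, black nylon, 135 mm tall, 20 mm wide, 110 g, clipped upright on the box's near rim, handles up. Origin on its pivot, 140 mm above the worktop at the start. Frame of one of its two levers: z up to the handles, y along the pivot (and the rim), x across the jaws toward the other lever. The levers open about equally: each leans 0.28 rad when fully open.
- clamp_orange_grip (a point): Between the orange clamp's grips, 62 mm above the pivot: take them here, squeezing across the clamp's x. Grips: 20 mm wide in y, 33 to 80 mm above the pivot, outer faces 49 mm apart below, 69 mm at the top; at the stop near parallel, 27 mm over all. About 7 N starts them, 15 N reaches the stop; meanwhile the pivot sinks about 7 mm between the fingers. Let go, it snaps shut.
- clamp_orange_pad_near (a point): Centre of the gripping face of the orange clamp's pad on the lever with its frame: x = -5 mm, 45 mm below the pivot. Pads are 16 mm tall, 22 mm wide in y. Fully open, both pad centres are 42 mm below the pivot and 34 mm apart (30 mm at the pads' upper edges).
- clamp_orange_pad_far (a point): Centre of the gripping face of the orange clamp's other pad, facing the first, 10 mm from it while the clamp sits on the box.
- clamp_orange_jaw (a joint): Opening of the orange clamp, rad: 0 as it sits on the 10 mm rim, grows as the grips are squeezed, 0.56 at its built-in stop (fully open), -0.2 with nothing between the jaws.
- clamp_blue: A spring clamp of the same make and size with blue grips and pads, also clipped on the near rim, 70 to 110 mm from the orange one (either may be the left one). Origin on its pivot. It stays there.
- wood_box: Open brown wooden box, 161 x 200 x 122 mm (x, y, z), 1.6 kg, loose. Origin in the centre of its underside. The clamps sit on the wall at its -x side, which is 10 mm thick, centred 75 mm to -x of the origin; its rim is 120 mm up.
- glue_up: Dark wooden stand, 90 x 176 x 16 mm, with lighter slotted blocks (54 mm high) in which a plywood panel stands upright: 160 mm long in y, 9 mm thick in x, top edge 116 mm above the origin. A batten is glued along the top of its -x face, flush with the edge: 120 mm long, 10 mm thick, 18 mm high. Origin in the centre of the stand's underside, z up. Loose, 1.2 kg.
- glue_edge (a point): Middle of the top edge of panel and batten, 116 mm above the glue-up's origin. Panel and batten together are 19 mm thick here, from x = -9.5 to +9.5 mm of the glue-up.
- tape_mark: Strip of black tape, 18 mm wide, folded over the top edge of panel and batten: where the clamp is to go. Origin in its middle on the top edge; same axes as the glue-up. It lies up to 40 mm either way from the middle of the edge.
- spray_can: Blue and orange spray can, 58 mm in diameter, 157 mm tall; origin at its foot. Stays.
- glue_bottle: Cream squeeze bottle with a red nozzle, 44 mm in diameter, 126 mm tall; origin at its foot. Stays.
- parts_box: Small brown cardboard box, 60 x 90 x 45 mm; origin at its underside. Stays.
- tape_roll: Roll of black tape, 55 mm in diameter, 19 mm high; origin at its underside. Stays.
- tape_measure: Yellow tape measure, 64 x 83 x 35 mm; origin at its underside. Stays.
Not all that is in view belongs to the job. What is shaped like the clamp_blue but turquoise is not meant.

How it is judged (in metres and radians):
On the way:
1. the orange clamp is squeezed open and carried clear of the box rim in the fingers (contact force between clamp_orange and the fingers above 4 N and contact force between clamp_orange and glue_up below 0.3 N and contact force between clamp_orange and wood_box below 0.3 N and contact force between clamp_orange and clamp_blue below 0.3 N and value of joint clamp_orange_jaw above 0.3 rad and distance of clamp_orange from where it was at the start of the episode above 0.05 m and height (world z) of each of clamp_orange_pad_near, clamp_orange_pad_far above 0.125 m), for 0.2 s.
At the end, for the whole second after the job is handed in: Fingers hold the orange clamp at rest, open 0.3 rad or more, touching nothing else; one pad centre beyond each side of the 19 mm edge, 3 to 21 mm below its top and within 12 mm of the tape's middle, square within 0.22 rad (contact force between clamp_orange and the fingers above 4 N and contact force between clamp_orange and glue_up below 0.3 N and contact force between clamp_orange and wood_box below 0.3 N and contact force between clamp_orange and clamp_blue below 0.3 N and value of joint clamp_orange_jaw above 0.3 rad and ((x of clamp_orange_pad_near in the frame of glue_up below -0.0105 m and x of clamp_orange_pad_far in the frame of glue_up above 0.0105 m) or (x of clamp_orange_pad_far in the frame of glue_up below -0.0105 m and x of clamp_orange_pad_near in the frame of glue_up above 0.0105 m)) and z of clamp_orange_pad_near in the frame of glue_up between 0.095 and 0.113 m and z of clamp_orange_pad_far in the frame of glue_up between 0.095 and 0.113 m and angle between the y axis of clamp_orange and the y axis of glue_up, either way round below 0.22 rad and y of clamp_orange_pad_near in the frame of tape_mark between -0.012 and 0.012 m and y of clamp_orange_pad_far in the frame of tape_mark between -0.012 and 0.012 m and linear speed of clamp_orange below 0.03 m/s); the arm keeps its last pose, push and grip.
It fails at once if the clamp or the robot bites, knocks or presses the glue-up (over 10 N) (contact force between any of clamp_orange, the arm, the fingers and glue_up above 10 N).
It fails at once if the glue-up is pushed more than 10 mm (distance of glue_up from where it was at the start of the episode above 0.01 m).
It fails at once if the wooden box or the blue clamp on it is moved more than 20 mm (distance of any of wood_box, clamp_blue from where it was at the start of the episode above 0.02 m).
It fails at once if the spray can, squeeze bottle, cardboard box, tape roll or tape measure is moved more than 20 mm (distance of any of spray_can, glue_bottle, parts_box, tape_roll, tape_measure from where it was at the start of the episode above 0.02 m).
It also fails if it takes over 32 s, if anything falls off the work surface, if the arm or the gripper's body presses on something with over 40 N, if the wrist force passes 120 N, or if a joint passes its speed limit or range.

## Working session

There is one attempt and no reset: what is moved stays moved. The work goes in short steps, Python scripts to look and compute and a tool call to move; the robot and the scene stay as the last step left them, time stands still between calls to the robot, and variables do not carry over. Pictures are saved under pics/ and viewed, about 8 in all and at most 12, crops included, and the job is handed in when it is done.

Besides the shell and the picture viewer there is one more tool, called after "Request:" as name([rows], argument=value, ...), one row to a line, values as JSON. step_arm: Moves the arm, as the interface text tells. Its arguments: {"type":"object","properties":{"commands":{"type":"array","items":{"type":"array"}},"force":{"type":"number"}},"required":["commands"]}

```bash
mkdir -p pics
cat > h.py <<'E'
import numpy as np, cv2
from rig import sense, grab_frame, camera_model, sign_off
def ray(cam,uv):
    m=camera_model(cam); K=np.array([[m['fx'],0,m['cx']],[0,m['fy'],m['cy']],[0,0,1.]])
    p=cv2.undistortPoints(np.array([[uv]],float),K,np.array(m['dist'],float)).ravel()
    R=np.array(m['R']);t=np.array(m['t']).ravel()
    return -R.T@t, R.T@np.array([p[0],p[1],1.])
def onz(cam,uv,z):
    c,d=ray(cam,uv); return c+d*(z-c[2])/d[2]
def tri(uv1,uv2,a='side',b='top'):
    c1,d1=ray(a,uv1);c2,d2=ray(b,uv2)
    s=np.linalg.lstsq(np.array([d1,-d2]).T,c2-c1,rcond=None)[0]
    p,q=c1+d1*s[0],c2+d2*s[1]; return (p+q)/2,np.linalg.norm(p-q)
def proj(cam,X):
    m=camera_model(cam); K=np.array([[m['fx'],0,m['cx']],[0,m['fy'],m['cy']],[0,0,1.]])
    return cv2.projectPoints(np.array(X,float).reshape(-1,1,3),cv2.Rodrigues(np.array(m['R']))[0],np.array(m['t'],float),K,np.array(m['dist'],float))[0].reshape(-1,2)
E
python3 - <<'E'
from h import *
for n in('side','top'):
    cv2.imwrite(f'pics/{n}0.png',grab_frame(n)); c,d=ray(n,(320,200)); print(n,c.round(),(d/np.linalg.norm(d)).round(2),camera_model(n)['fx'])
print(sense())
E
```

```text
side [109. 778. 883.] [ 0.43 -0.63 -0.64] 380.5823882432393
top [ 410.   40. 2030.] [ 0.11 -0.   -0.99] 499.276281335314
{'clock': 0.1, 'qpos': array([-1.20638702e+00,  3.53605187e-01,  1.63405714e+00,  4.78225359e-06,
        1.15520951e+00, -2.40297785e-03]), 'qvel': array([ 0.0002546 , -0.00228471, -0.00200617, -0.00012919,  0.00132139,
       -0.00047134]), 'joint_efforts': array([ 1.85014447e-03, -6.06356335e+01, -3.42819428e+01,  2.21343416e-04,
        3.99861136e-03, -7.51107507e-06]), 'eef_pos': array([ 224.07547064, -583.22721194,  404.02131406]), 'tcp_rot': array([-3.14031348e+00, -7.44655776e-06,  3.66810343e-01]), 'contact_force': array([-0.35066615, -0.39249482,  0.0130139 ]), 'wrist_torque': array([-0.04049129, -0.03660708,  0.016992  ]), 'opening': 1.0010837688786707}
```

View pics/side0.png

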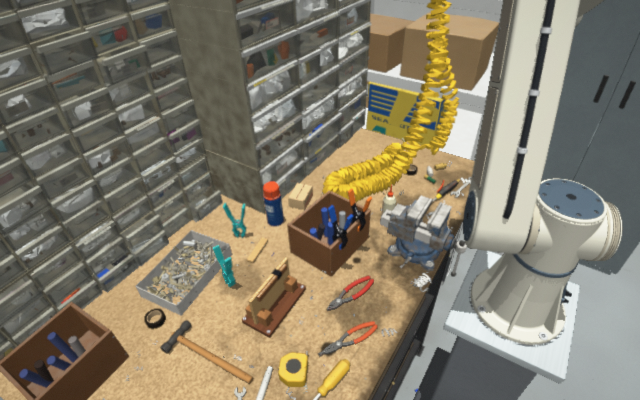

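View pics/top0.png

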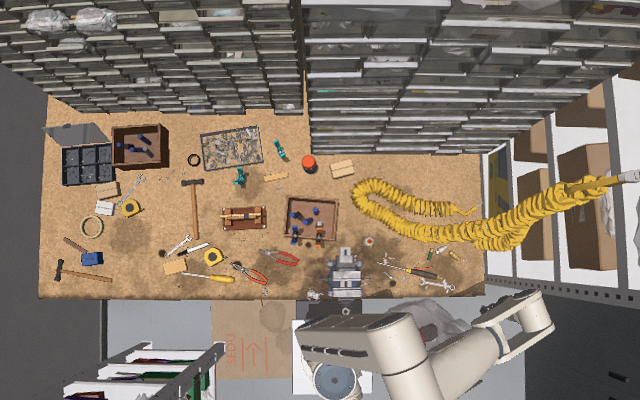

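The side view shows the box around (330,230) with two clamps near (340,235) and (360,210). The glue-up is near (275,295). In the top view the box is at (312,217) and the glue-up at (244,217). Next I'll zoom in.

Run:
```python
from h import *
s=cv2.imread('pics/side0.png');t=cv2.imread('pics/top0.png')
cv2.imwrite('pics/s1.png',cv2.resize(s[180:340,235:395],(800,600)[::-1] and (600,600),interpolation=cv2.INTER_CUBIC))
cv2.imwrite('pics/t1.png',cv2.resize(t[185:257,212:348],None,fx=5.88,fy=5.88,interpolation=cv2.INTER_CUBIC)[:, :800])
```

```text
(no output)
```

View pics/s1.png

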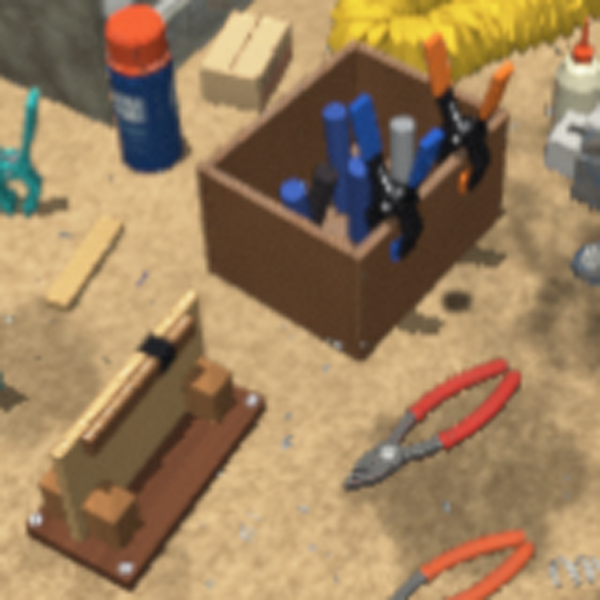

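View pics/t1.png

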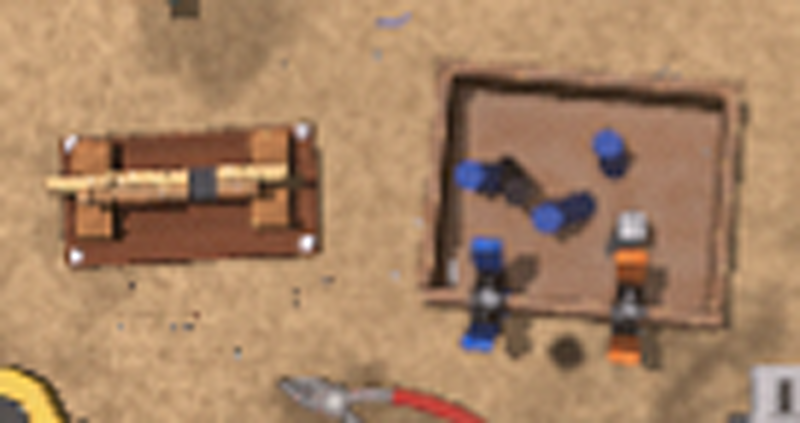

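The side crop shows the orange clamp's handle tops at about crop (437,40) and (505,70), with its pivot at (462,130). It sits on the near rim, whose corners are at (362,250) and (505,115), and the black tape is at (158,348). The top crop shows stand screws at (70,143), (302,130), (75,257) and (307,243), and the tape at (203,183). The orange grips there are at (631,265) and (624,352). The blue clamp is the one on the robot's left.

Run:
```python
from h import *
S=lambda u,v:(235+(u+.5)/3.75-.5,180+(v+.5)/3.75-.5)
T=lambda u,v:(212+(u+.5)/5.88-.5,185+(v+.5)/5.88-.5)
np.set_printoptions(precision=1,suppress=True)
sc=np.array([onz('top',T(*p),17) for p in [(70,143),(302,130),(75,257),(307,243)]]); print('screws',sc,'mean',sc.mean(0))
d=sc[0]-sc[1]+sc[2]-sc[3]; print('glue yaw',np.degrees(np.arctan2(-d[0],d[1])))
print('side screws',[onz('side',S(*p),17) for p in [(252,400),(37,520),(126,568)]])
print('tape top',onz('top',T(203,183),116),'side',onz('side',S(158,346),116),tri(S(158,346),T(203,183)))
print('edge ends top',[onz('top',T(*p),116) for p in [(46,184),(286,172)]],'side',[onz('side',S(*p),116) for p in[(193,293),(60,460)]])
c=[onz('top',T(*p),121) for p in [(425,297),(727,325),(440,67),(742,88)]]; print('box rim',c,np.mean(c,0))
d=c[0]-c[1]+c[2]-c[3];print('box yaw',np.degrees(np.arctan2(-d[0],d[1])))
print('side rim corners',[onz('side',S(*p),121) for p in [(361,252),(507,115),(200,170)]])
for n,o in(('side',(235,395,180,340)),('top',(212,348,185,257))):
    im=cv2.imread(f'pics/{n}0.png'); h=cv2.cvtColor(im,cv2.COLOR_BGR2HSV)
    m=cv2.inRange(h,(6,190,140),(15,255,255)); M=np.zeros_like(m); M[o[2]:o[3],o[0]:o[1]]=m[o[2]:o[3],o[0]:o[1]]
    k,l,st,ce=cv2.connectedComponentsWithStats(M)
    for i in range(1,k):
        if st[i,4]>5: print(n,st[i],ce[i],onz(n,ce[i],200))
print('pivot tri',tri(S(462,130),T(629,308)),onz('top',T(629,308),150))
print('handle tri far',tri(S(437,42),T(631,262)),'near',tri(S(503,72),T(624,355)))
```

```text
screws [[597.  431.3  17. ]
 [604.2 270.3  17. ]
 [518.2 427.2  17. ]
 [526.2 266.9  17. ]] mean [561.4 349.   17. ]
glue yaw 2.6954670275600643
side screws [array([526.4, 267.3,  17. ]), array([594.4, 431.3,  17. ]), array([518.4, 427. ,  17. ])]
tape top [560.5 324.1 116. ] side [559.5 322.6 116. ] (array([559.8, 323.5, 116.8]), np.float64(1.6356504341778435))
edge ends top [array([561. , 427.7, 116. ]), array([567.2, 269.5, 116. ])] side [array([567.9, 271.5, 116. ]), array([555.7, 429.6, 116. ])]
box rim [array([484.2, 178.5, 121. ]), array([463.7, -17.4, 121. ]), array([634.5, 167.9, 121. ]), array([618.3, -29.6, 121. ])] [550.2  74.8 121. ]
box yaw -5.34268985462085
side rim corners [array([484.7, 179.3, 121. ]), array([463.3,  -8.3, 121. ]), array([635.5, 171.5, 121. ])]
side [264 182  14  17 167] [270.4 189.5] [713.3 142.  200. ]
side [348 189   7  16  75] [351.2 196.5] [498.1  48.4 200. ]
side [389 191   3   5  13] [390.  193.3] [410.9 -20.9 200. ]
side [363 198   8  13  32] [366.6 203.8] [446.4  54.1 200. ]
pivot tri (array([475.1,  46.1, 141.3]), np.float64(0.6314727195619718)) [474.5  45.9 150. ]
handle tri far (array([500.8,  44.2, 216.3]), np.float64(0.33260976462029745)) near (array([443.3,  49.1, 215.6]), np.float64(0.13903900898789961))
```

Run:
```python
from h import *
S=lambda u,v:(235+(u+.5)/3.75-.5,180+(v+.5)/3.75-.5)
T=lambda u,v:(212+(u+.5)/5.88-.5,185+(v+.5)/5.88-.5)
np.set_printoptions(precision=1,suppress=True)
for n,a,b in [('grey',(402,120),(633,220)),('blue1',(336,108),(609,143)),('blue2',(294,186),(468,174)),('blue3',(356,163),(545,217)),('bclamp far',(360,98),(487,242)),('bclamp near',(432,132),(477,345))]: print(n,tri(S(*a),T(*b)))
```

```text
grey (array([531.9,  42.4, 122.5]), np.float64(1.579022932556397))
blue1 (array([583.2,  57.9, 123.3]), np.float64(0.4315013431938076))
blue2 (array([563.5, 149.6, 122.6]), np.float64(1.0674877268953005))
blue3 (array([536.5, 100.6, 120. ]), np.float64(2.4563202893869986))
bclamp far (array([513.7, 132.7, 220.9]), np.float64(0.18657735365602438))
bclamp near (array([450.9, 139.5, 223.3]), np.float64(0.9843498331278874))
```

Request:
step_arm([
  [[0,0,-10],-0.186,1],
  [[0,0,-10],-0.186,1],
  [[0,0,-10],-0.186,1],
  [[0,0,-10],-0.186,1],
  [[0,0,-10],-0.186,1],
  [[0,0,-10],-0.186,1],
], force=40)

```text
clock: 0.85
eef_pos: [223.8, -582.5, 462.0]
tcp_rot: [-3.138, -0.008, 1.496]
contact_force: [0.5, 0.8, -0.8]
opening: 1.001
```

Request:
step_arm([
  [[20,6,0],0.014,1],
  [[36,11,0],0,1],
  [[36,11,0],0,1],
  [[36,11,0],0,1],
  [[36,11,0],0,1],
  [[36,11,0],0,1],
  [[36,11,0],0,1],
  [[36,11,0],0,1],
  [[36,11,0],0,1],
  [[36,11,0],0,1],
  [[36,11,0],0,1],
  [[36,11,0],0,1],
  [[36,11,0],0,1],
  [[36,11,0],0,1],
  [[36,11,0],0,1],
  [[36,11,0],0,1],
  [[36,11,0],0,1],
  [[20,6,0],0,1],
  [[0,0,0],0,1],
])

```text
clock: 3.22
eef_pos: [483.9, 41.5, 456.4]
tcp_rot: [-3.122, -0.017, 1.397]
contact_force: [-0.7, 0.1, -0.4]
opening: 1.0
```

Request:
step_arm([
  [[0,0,0],-0.085,1],
  [[0,0,0],0,1],
  [[0,0,0],0,1],
])

```text
clock: 3.6
eef_pos: [481.4, 41.1, 455.2]
tcp_rot: [-3.121, -0.018, 1.475]
contact_force: [-0.2, 0.1, 0.5]
opening: 1.001
```

```bash
cat >> h.py <<'E'
from scipy.spatial.transform import Rotation as Ro
def tool():
    s=sense(); R=Ro.from_euler('xyz',s['tcp_rot']).as_matrix(); return s['eef_pos'],R,s
def goto(target,off=155,yaw=None):
    p,R,s=tool(); g=p+R[:,2]*off; np.set_printoptions(precision=3,suppress=True)
    print('grasp pt',g,'rot',s['tcp_rot'],'zaxis',R[:,2],'F',s['contact_force'],'op',s['opening'],'t',s['clock'])
    print('shift tool',R.T@(np.array(target)-g)); 
    if yaw is not None: print('turn',-(yaw-s['tcp_rot'][2]))
E
python3 -c "
from h import *
goto((473.5,46.3,202),155,1.482)"
```

```text
grasp pt [478.485  44.167 300.262] rot [-3.121 -0.018  1.475] zaxis [-0.019  0.02  -1.   ] F [-0.205  0.117  0.544] op 1.0007885509613494 t 3.6
shift tool [-0.126 -3.126 98.362]
turn -0.006975994282652609
```

Request:
step_arm([
  [[0,-3,10],-0.007,1],
  [[0,0,15],0,1],
  [[0,0,15],0,1],
  [[0,0,15],0,1],
  [[0,0,0],0,1],
  [[0,0,0],0,1],
])

```text
clock: 4.35
eef_pos: [476.3, 41.9, 395.1]
tcp_rot: [-3.119, -0.018, 1.478]
contact_force: [-0.5, 0.6, -0.3]
opening: 1.007
```

Run:
```python
from h import *
goto((473.5,46.3,202),155,1.482)
im=grab_frame('side'); cv2.imwrite('pics/s2.png',cv2.resize(im[130:250,280:440],(800,600),interpolation=cv2.INTER_CUBIC))
p,R,s=tool(); 
P=[p+R@np.array([0,y,142]) for y in (-42,42)]+[np.array([473.5,46.3,202])]
print((proj('side',P)-[280,130])*5)
```

```text
grasp pt [472.994  44.932 240.146] rot [-3.119 -0.018  1.478] zaxis [-0.021  0.02  -1.   ] F [-0.505  0.597 -0.297] op 1.0068738121964365 t 4.35
shift tool [ 0.738  1.256 38.146]
turn -0.0038797106374504065
[[468.412 295.195]
 [338.407 241.525]
 [396.338 342.06 ]]
```

View pics/s2.png

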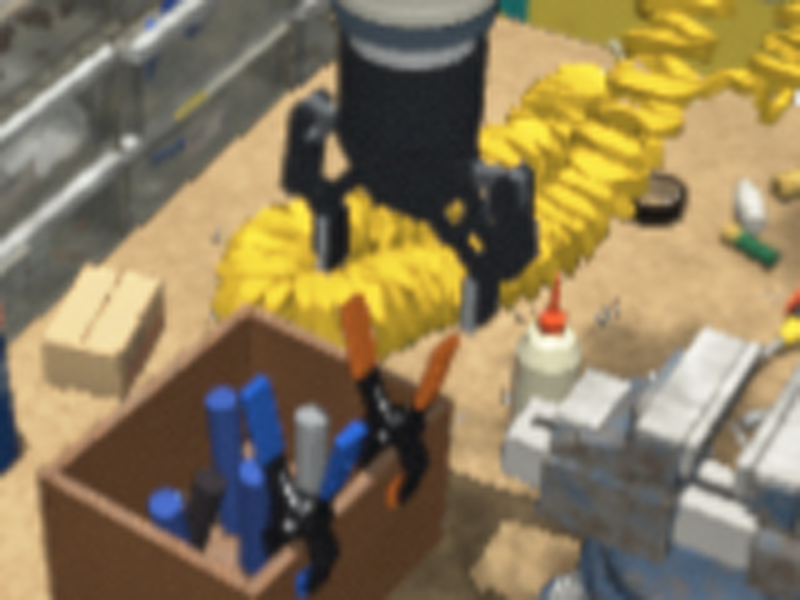

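The picture shows the open fingertips at crop (325,265) and (475,325), straddling the orange handle tops at (355,300) and (450,340). They are well centred.

Request:
step_arm([
  [[0.7,1,10],-0.004,1],
  [[0,0,10],0,1],
  [[0,0,10],0,1],
  [[0,0,7],0,1],
  [[0,0,0],0,1],
])

```text
clock: 5.03
eef_pos: [476.7, 43.4, 355.9]
tcp_rot: [-3.119, -0.018, 1.482]
contact_force: [-1.0, -0.2, 0.1]
opening: 0.997
```

```bash
python3 -c "
from h import *
goto((473.5,46.3,202),155,1.482)"
```

```text
grasp pt [473.531  46.402 200.937] rot [-3.119 -0.018  1.482] zaxis [-0.02  0.02 -1.  ] F [-1.003 -0.237  0.136] op 0.9967592268299805 t 5.025
shift tool [-0.086 -0.045 -1.064]
turn 0.0004119264018529467
```

Request:
step_arm([
  [[0,0,0],0,0.6],
  [[0,0,0],0,0.4],
  [[0,0,0],0,0.2],
  [[0,0,0],0,0],
  [[0,0,0],0,0],
  [[0,0,0],0,0],
  [[0,0,0],0,0],
], force=40)

```text
clock: 5.9
eef_pos: [477.0, 43.4, 357.1]
tcp_rot: [-3.121, -0.018, 1.482]
contact_force: [0.4, -0.0, -1.3]
opening: 0.277
```

Run:
```python
from h import *
goto((473.5,46.3,202),155,1.482)
im=grab_frame('side'); cv2.imwrite('pics/s3.png',cv2.resize(im[150:250,300:420],(720,600),interpolation=cv2.INTER_CUBIC))
```

```text
grasp pt [474.119  46.463 202.132] rot [-3.121 -0.018  1.482] zaxis [-0.019  0.02  -1.   ] F [ 0.403 -0.002 -1.327] op 0.2774212171226628 t 5.9
shift tool [-0.219 -0.599  0.14 ]
turn 0.000340081122471636
```

View pics/s3.png

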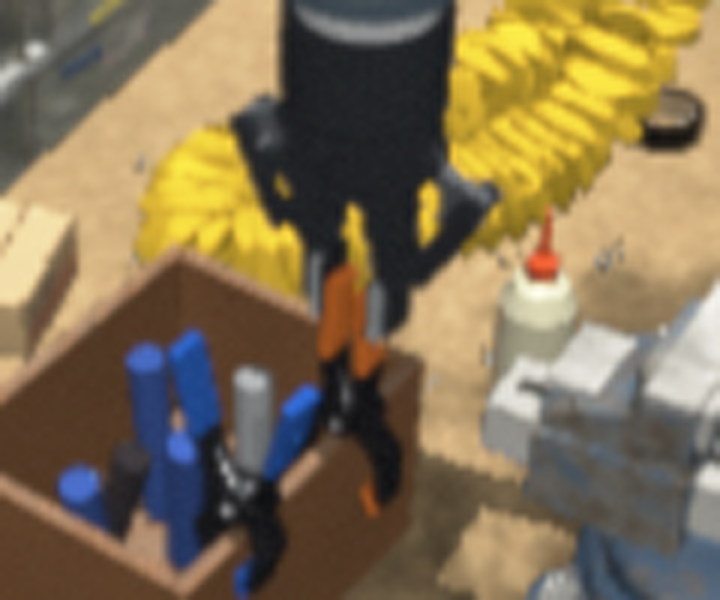

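The grips are squeezed to the stop (opening 0.277) between the pads at crop (345,300). The jaw is spread clear of the rim, with the orange pad at (370,498). Now I'll lift.

Request:
step_arm([
  [[0,-0.1,-5],0,0],
  [[0,-0.2,-10],0,0],
  [[0,-0.2,-12],0,0],
  [[0,-0.2,-12],0,0],
  [[0,-0.2,-14],0,0],
  [[0,-0.2,-14],0,0],
  [[0,-0.2,-16],0,0],
  [[0,0,-16],0,0],
  [[0,0,-16],0,0],
  [[0,0,-16],0,0],
  [[0,0,-16],0,0],
  [[0,0,-8],0,0],
])

```text
clock: 7.45
eef_pos: [478.5, 40.2, 524.0]
tcp_rot: [-3.123, -0.019, 1.482]
contact_force: [-0.9, -0.0, 0.3]
opening: 0.28
```

Run:
```python
from h import *
goto((562.2,323.5,330),155,1.618)
```

```text
grasp pt [475.945  43.264 369.097] rot [-3.123 -0.019  1.482] zaxis [-0.017  0.02  -1.   ] F [-0.888 -0.008  0.327] op 0.27963143121843037 t 7.45
shift tool [285.985  61.978  43.266]
turn -0.1356307568098558
```

Request:
step_arm([
  [[8,2,0],-0.01,0],
  [[16,3.5,0],-0.01,0],
  [[22,4.7,0],-0.01,0],
  [[22,4.7,0],-0.01,0],
  [[22,4.7,0],-0.01,0],
  [[22,4.7,0],-0.01,0],
  [[22,4.7,0],-0.01,0],
  [[22,4.7,0],-0.01,0],
  [[22,4.7,0],-0.01,0],
  [[22,4.7,0],-0.01,0],
  [[22,4.7,0],-0.01,0],
  [[22,4.7,0],-0.01,0],
  [[22,4.7,0],-0.01,0],
  [[12,2,0],0,0],
  [[4,1,0],0,0],
  [[0,0,0],0,0],
])

```text
clock: 9.45
eef_pos: [546.1, 342.5, 522.5]
tcp_rot: [-3.118, -0.02, 1.624]
contact_force: [0.2, -0.2, -0.8]
opening: 0.283
```

Run:
```python
from h import *
goto((562.2,323.5,280),155,1.618)
```

```text
grasp pt [542.19  345.329 367.541] rot [-3.118 -0.02   1.624] zaxis [-0.025  0.019 -1.   ] F [ 0.157 -0.249 -0.827] op 0.28348351727245064 t 9.45
shift tool [-24.585  20.921  86.592]
turn 0.005567229701995968
```

Request:
step_arm([
  [[-8,8,8],0.005,0],
  [[-12,12,14],0,0],
  [[-6,4,16],0,0],
  [[0,0,16],0,0],
  [[0,0,16],0,0],
  [[0,0,10],0,0],
  [[0,0,0],0,0],
  [[0,0,0],0,0],
])

```text
clock: 10.45
eef_pos: [570.8, 315.3, 434.3]
tcp_rot: [-3.115, -0.018, 1.616]
contact_force: [0.2, -0.2, -1.4]
opening: 0.284
```

Run:
```python
from h import *
goto((564.8,321.5,215),155,1.618)
im=grab_frame('side'); cv2.imwrite('pics/s4full.png',im);cv2.imwrite('pics/t4full.png',grab_frame('top'));cv2.imwrite('pics/s4.png',cv2.resize(im[205:345,225:365],(600,600),interpolation=cv2.INTER_CUBIC))
p,R,s=tool()
g=p+R[:,2]*155
for d in (62,69,104,111):
    q=g+R[:,2]*d
    print(d,q,(proj('side',q)[0]-[225,205])*600/140)
```

```text
grasp pt [566.538 317.914 279.421] rot [-3.115 -0.018  1.616] zaxis [-0.027  0.017 -0.999] F [ 0.196 -0.177 -1.369] op 0.28360525471206066 t 10.45
shift tool [ 2.491  0.13  64.496]
turn -0.0019742993089020278
62 [564.936 318.951 217.666] [200.322 162.168]
69 [564.747 319.07  210.67 ] [201.783 171.006]
104 [563.805 319.669 175.688] [208.899 213.947]
111 [563.616 319.789 168.691] [210.284 222.292]
```

View pics/s4.png

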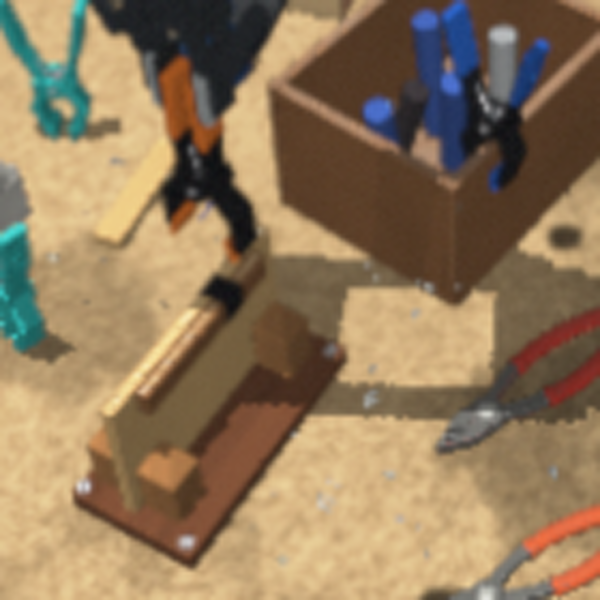

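The clamp hangs gaping above the edge. The far pad is at crop (182,218), the near pad at (235,248), the pivot at about (200,165), and the tape at (222,292). I'll measure the pads by colour.

Run:
```python
from h import *
p,R,s=tool()
im=cv2.imread('pics/s4full.png'); h=cv2.cvtColor(im,cv2.COLOR_BGR2HSV)
m=cv2.inRange(h,(4,150,100),(16,255,255)); k,l,st,ce=cv2.connectedComponentsWithStats(m)
for i in range(1,k):
    x,y,w,hh,a=st[i]
    if 255<x<300 and 210<y<275 and a>2: print('blob',st[i],ce[i])
P=lambda y,x,d: proj('side',p+R@np.array([x,y,155+d]))[0]
for D in (104,111):
    print(D,'far face c',P(17,0,D),'top/bot',P(15,0,D-8),P(19,0,D+8),'near pad +y end',P(-19.5,11,D),P(-17.5,11,D-8),P(-21.5,11,D+8))
b=cv2.imread('pics/t4full.png');
```

```text
blob [262 218  15  23 145] [267.3862069  229.07586207]
blob [265 252   6   7  23] [267.13043478 254.73913043]
blob [278 261   3   5  10] [278.7 263.6]
104 far face c [268.22059196 252.53536208] top/bot [268.46959185 250.56958928] [267.9748604  254.47670634] near pad +y end [277.59105777 260.63167128] [276.56036861 258.0866199 ] [278.61271513 263.15320231]
111 far face c [268.56674254 254.4793313 ] top/bot [268.81654186 252.53497268] [268.32020372 256.39961916] near pad +y end [277.90196332 262.58307276] [276.87738468 260.05937196] [278.91759265 265.08352366]
```

Request:
step_arm([
  [[1,-0.5,6],-0.002,0],
  [[1,-0.5,8],0,0],
  [[1,-0.5,8],0,0],
  [[0.5,-0.5,8],0,0],
  [[0,0,6],0,0],
  [[0,0,0],0,0],
  [[0,0,0],0,0],
])

```text
clock: 11.42
eef_pos: [567.4, 319.8, 396.5]
tcp_rot: [-3.116, -0.019, 1.618]
contact_force: [0.7, -0.5, -0.3]
opening: 0.282
```

Run:
```python
from h import *
p,R,s=tool(); np.set_printoptions(precision=2,suppress=True)
q=p+R[:,2]*(155+112); print('pads mid',q,s['tcp_rot'],s['contact_force'],s['opening'])
im=grab_frame('side'); cv2.imwrite('pics/s5full.png',im)
cv2.imwrite('pics/s5.png',cv2.resize(im[225:305,235:325],(800,711),interpolation=cv2.INTER_CUBIC)[:600])
sc=800/90
f=lambda X:((proj('side',X)-[235,225]+.5)*sc-.5)
c=np.array([561.4,349,0]); yx=np.array([np.cos(.047),np.sin(.047),0]); yy=np.array([-np.sin(.047),np.cos(.047),0])
print('edge pred corners',f([c+yx*a+yy*b+[0,0,116] for a,b in ((9.5,80),(0.5,80),(9.5,-80),(0.5,-80),(-9.5,60),(-9.5,-60))]))
print('tape pred',f([561.4+.047*26,323.5,116]))
```

```text
pads mid [560.36 324.41 129.63] [-3.12 -0.02  1.62] [ 0.66 -0.45 -0.34] 0.2824325191310369
edge pred corners [[111.41 671.2 ]
 [137.63 685.04]
 [444.   282.06]
 [468.82 293.1 ]
 [212.06 646.59]
 [459.   350.56]]
tape pred [[364.93 418.33]]
```

View pics/s5.png

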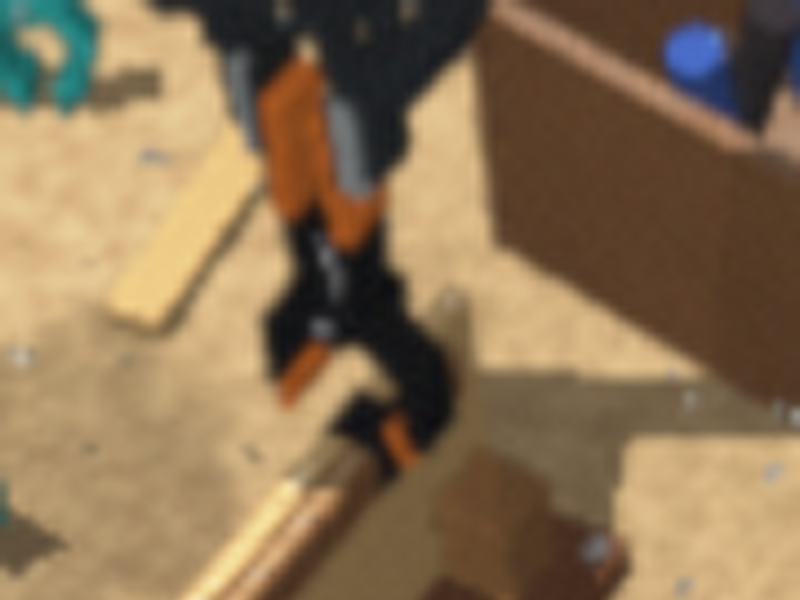

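The pads straddle the tape just above the edge: far pad at (305,372), near pad at (400,440), tape at (365,415). The panel end at (455,290) matches the prediction, so I'll lower slowly.

Request:
step_arm([
  [[-0.5,0.8,1],0,0],
  [[-0.3,0.3,4],0,0],
  [[-0.2,0.2,4],0,0],
  [[-0.1,0.1,4],0,0],
  [[-0.1,0.1,4],0,0],
  [[-0.1,0.1,4],0,0],
  [[0,0.1,3],0,0],
  [[0,0,0],0,0],
  [[0,0,0],0,0],
])

```text
clock: 12.6
eef_pos: [568.7, 318.9, 371.1]
tcp_rot: [-3.117, -0.019, 1.618]
contact_force: [0.6, 0.8, -0.5]
opening: 0.284
```

Run:
```python
from h import *
p,R,s=tool(); np.set_printoptions(precision=2,suppress=True)
q=p+R[:,2]*(155+112); print('pads mid',q,s['tcp_rot'],s['contact_force'],s['opening'],s['clock'])
im=grab_frame('side'); cv2.imwrite('pics/s6full.png',im)
cv2.imwrite('pics/s6.png',cv2.resize(im[235:295,245:325],(800,600),interpolation=cv2.INTER_CUBIC))
f=lambda X:((proj('side',X)-[245,235]+.5)*10-.5)
c=np.array([561.4,349,0]); yx=np.array([np.cos(.047),np.sin(.047),0]); yy=np.array([-np.sin(.047),np.cos(.047),0])
print('edge pred at y=-25+11:',f([c+yx*a-yy*14+[0,0,116] for a in (9.5,0.5,-9.5)]))
print('pads +y ends',f([p+R@np.array([11,a,155+112+b]) for a,b in((15,-8),(19,8),(-15,-8),(-19,8))]))
h=cv2.cvtColor(im,cv2.COLOR_BGR2HSV); m=cv2.inRange(h,(4,150,100),(16,255,255)); k,l,st,ce=cv2.connectedComponentsWithStats(m)
for i in range(1,k):
    x,y,w,hh,a=st[i]
    if 255<x<300 and 230<y<290 and a>2: print('blob',st[i],(ce[i]-[245,235]+.5)*10)
```

```text
pads mid [561.82 323.57 104.22] [-3.12 -0.02  1.62] [ 0.63  0.79 -0.52] 0.2837898321514246 12.6
edge pred at y=-25+11: [[254.39 387.29]
 [282.97 400.89]
 [314.98 416.12]]
pads +y ends [[241.91 388.24]
 [237.06 423.12]
 [337.13 431.79]
 [356.55 478.34]]
blob [265 239  14  20 127] [253.35 140.98]
blob [267 270   5   7  19] [247.11 381.84]
blob [279 278   4   6  12] [355.83 461.67]
```

View pics/s6.png

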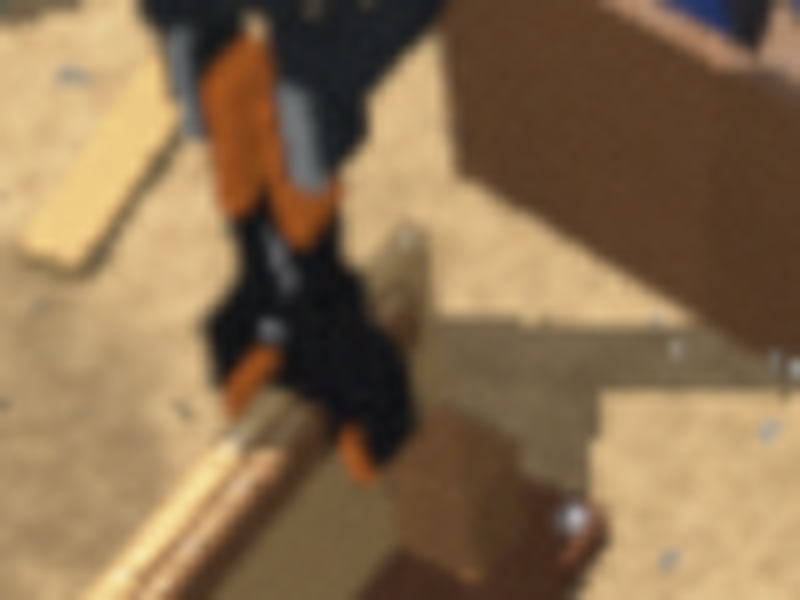

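The pads straddle the tape-marked edge, with visible gaps on both sides. The far pad shows above and behind the panel at (247,382), and the near pad is outside the batten at (356,462). The force readings are only noise, so I'm handing it in.

```bash
python3 -c "
from h import *
s=sense();print(s['clock'],s['contact_force'],abs(s['qvel']).max(),s['opening']); print(sign_off())"
```

```text
12.65 [ 0.08778076  0.85313331 -0.90948836] 0.0015408550723188651 0.2826518309542709
the job is handed in; nothing more can be done
None
```

I took the orange clamp off the box rim, carried it over the blue clamp, and handed the job in with it held open over the panel's top edge at the tape. No verdict is reported, so the result rests on my own checks.

- **Position:** the last check put the midpoint between the pads at about (561.8, 323.6, 104.2) mm. My estimate for the taped edge is about (562, 323.5, 116), so the pads sit about 12 mm below the top. The clamp was turned to within about 0.01 rad of the edge in the plan view.
- **Hold:** the gripper opening was 0.28, which is the grips fully squeezed. Joint speeds were near zero, and the clock read 12.65 s.
- **Clearance:** the force readings were under about 1 N, which is noise, so they can't confirm the 0.3 N limit. The camera shows gaps on both sides that I put at roughly 4–6 mm.
- **Disagreements:** estimates of the edge's centreline from different features differed by 1–3 mm. The near pad looked about 1–2 mm lower or nearer the robot than calculated. The tool was also tilted about 0.03 rad, which I allowed for.
- **Not checked:** I took no overhead view after the final lowering. I also did not measure whether the box, the blue clamp or the other items had shifted. The box and blue clamp looked undisturbed after the lift.

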